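# Fetch the check standard from behind the bottles and seat it in the colorimeter

### The arm

A 6-joint arm with a two-finger parallel gripper is mounted at the origin on the work surface. World frame = base frame: x ahead of the robot, y to its left, z up, the work surface at z = 0. Lengths are in mm, angles in rad, forces in N, time in s.
With the tool pointing down it reaches from about 350 to 875 mm from the base axis. Payload 4.2 kg.
Tool frame: the origin (TCP) lies midway between the tips of the shut fingers; the grasp point (between the pads) lies 19 mm behind it; z points along the fingers, y is the line along which they close (so a half turn about z gives the same grasp; the last joint's range is limited). The gripper opens to 85 mm and grips with 20 to 120 N. Pads are 22 mm wide; open, the fingers measure 114 mm over their backs; the gripper's body (76 mm by 85 mm) begins 54 mm behind the grasp point. The pads swing forward as they close: fully open they stand 13 mm farther back than shut.
Start: joints at [1.602, 0.385, 0.008, 0, -1.194, -0.259], TCP at [141.115, 608.84, 231.312] pointing down, gripper open.
Joint ranges: [-3.14, 3.14], [-1.21, 2.06], [-1.07, 1.41], [-3.16, 2.05], [-2.99, -0.16], [-3.1, 3.1]. Speed limits (rad/s): [2.79, 2.79, 3.14, 3.14, 3.14, 3.14].

### API

Orientations are given as a unit quaternion [x, y, z, w].
In Python, from bench import * gives the robot as it stands.
- The arm moves only by the tool drive_tool, never from a script. Its argument "plan" is a list that holds one entry, the list of rows, each a list of 5 numbers: the closure, from -1 (fully open) to 1 (shut), then the shift along the world's x, y, z in mm, then the turn about the world's z in degrees. A call has 1 to 20 rows; each row shifts and turns the commanded pose from where the row before left it; what a row does not reach is not made up. A row lasts 1/12 s, in which the tool goes at most 41.7 mm and 7.16 degrees, less where a joint would pass 70% of its speed; a pose out of reach is approached as far as the arm can. A call is refused whole if a number of a shift passes 41.7 or a number of a turn 7.16, either way. A call with a gripper value outside its range is refused whole. The fingers move at their own pace and stop on an object; the grip force is fixed at half the most. Time passes only in rows, so rows that do not move let the fingers close. It gives the time, the measured TCP pose, the force, the opening and the grip force at its end, in the units of the state.
- read_state(): the state, without advancing time (a new reading comes with each control period).
- get_image(name): name is "scene" or "top" or "wrist"; returns (picture, depth): 480x640x3 uint8, red, green, blue; 480x640 float32, mm along the optical axis (not along the pixel's ray), 0 where there is no reading.
- camera_model(name): a dict with "fx", "fy", "cx", "cy" (pixels), "R" (3x3) and "t" (3): a world point X has camera coordinates R X + t; the wrist camera has in their place "mount" (4x4, takes a point from camera to tool coordinates, whose origin is the TCP and whose axes are the flange's). Camera axes: x right, y down, z forward; pixel columns grow to the right and rows downward; lengths in mm; the calibration is good to about 2 mm. A picture is of the moment at which its call begins: read the wrist's pose just before it. camera_model takes no time and is no camera call.
- job_done(): hands the job in; it is judged then, once.
The state is a dict: "clock": time; "joints": joint angles; "joint_vel": joint speeds; "joint_efforts": joint torques, N m; "position": TCP position; "ee_rot": TCP orientation; "contact_force": force on the tool from outside, world axes, zero at the start; "wrist_torque": the same for the moment, N m; "gripper_width": finger opening in mm; "grasp_force": force on a finger pad.
Only numpy, scipy, OpenCV 4.12 (cv2) and the standard library are available. Lean on these libraries where they do the work, as an engineer would, in place of code of your own. Each camera call takes 0.05 s, during which the arm holds its last target. There are 200 camera calls.

### The job

The colorimeter needs its check standard. First move the three bottles that crowd it in the grey bottle tray over to the empty white side tray, then lift out the small sealed cell they were hiding and seat it fully in the meter's well. Put the light cap over it so that it sits flat on the meter and covers the well, and return each bottle to the very spot in the bottle tray where it stood at the start; keep bottles and cell upright, set everything down rather than dropping it, and do not knock or shift the measuring cylinder and the beaker.

Things in the scene. Friction and masses are not known exactly. Their poses are not given: they have to be found in the camera images.
- tall_bottle: Tallest bottle: white plastic, 62 mm across up to 95 mm high, then a long cone to a round red cap 28 mm across, 138 to 165 mm above the underside; up to 0.45 kg. Origin: centre of the underside; z upright. Starts at one of three spots close round the cell (left, right, or on the robot's side) and must return to that spot. Take it by the cap.
- amber_bottle: Middle-sized bottle: brown glass, 58 mm across up to 88 mm high, short cone, round black cap 34 mm across, 115 to 138 mm above the underside; up to 0.5 kg. Origin: centre of the underside; z upright. Starts at another of the three spots, where it must return. Take it by the cap.
- jar: Squat wide-mouthed jar: white plastic, 54 mm across up to 83 mm high, round white lid 50 mm across, 91 to 112 mm above the underside; up to 0.31 kg. Origin: centre of the underside; z upright. Starts at the third spot, where it must return. Take it by the lid. All three spots are 56 mm from the cell; neighbours are 79 mm apart or more.
- cell: Sealed check standard: small clear glass cell 25 mm across with a round black cap 28 mm across, 48 to 66 mm above its underside (66 mm tall in all), 45 g. Origin: centre of the underside; z upright. Stands in the bottle tray between the three bottles, 11 to 15 mm from their walls: fingers do not fit beside it until they are gone.
- light_cap: Light cap of the meter: black plastic, stands on the table by the meter's +y side, open side down. Round skirt 64 mm across (56 mm inside), 36 mm high (31 mm deep inside); round grip knob 30 mm across on top, 36 to 58 mm above the underside; 60 g. Origin: centre of the underside (rim); z upright. Goes over well and cell, rim on the meter's flat top.
- well (a point): Centre of the mouth of the colorimeter's cell well, in its flat top, 75 mm above the table; z up. Bore 32 mm wide, 40 mm deep, flat floor; mouth bevelled to 44 mm over the top 6 mm. A seated cell stands 26 mm proud. The meter is grey, fixed, 235 by 95 mm: the 75 mm high head is 105 mm long, well in its middle; the 50 mm high keypad part lies on its -x side.
- side_tray: Empty white side tray, fixed, 300 mm long along its x, 120 mm wide along its y, rim 16 mm high and 4 mm thick, floor 4 mm above the table. Origin: centre of its underside. A bottle is cleared when it stands upright on this floor; three in a row along x, 85 mm apart, fit well.
- bottle_tray: Grey bottle tray, fixed, 150 mm along its x (away from the robot), 210 mm along its y, rim 20 mm high and 4 mm thick, floor 4 mm above the table. Origin: centre of its underside. Holds the three bottles and the cell; a loose rubber stopper and a white crucible (under 28 mm high) in its two corners on the robot's side are not part of the job.
- cylinder: Bystander: glass measuring cylinder, 28 mm across, 195 mm tall, on a round blue foot 62 mm across, loose, at the far side of the table. Origin: centre of the underside. To be left alone.
- beaker: Bystander: glass beaker, 68 mm across, 95 mm tall, loose, at the far side of the table. Origin: centre of the underside. To be left alone.
There are look-alikes about, which are no part of the job. Leave any green or yellow look-alike of the amber_bottle alone.

How it is judged (in metres and radians):
On the way, in this order (a step that is already met when the one before it is completed fails the run):
1. all three bottles stand upright on the side tray (x of tall_bottle in the frame of side_tray between -0.13 and 0.13 m and y of tall_bottle in the frame of side_tray between -0.042 and 0.042 m and z of tall_bottle in the frame of side_tray between -0.002 and 0.01 m and angle between each of tall_bottle, amber_bottle, jar's own z axis and vertical below 0.08 rad and x of amber_bottle in the frame of side_tray between -0.13 and 0.13 m and y of amber_bottle in the frame of side_tray between -0.042 and 0.042 m and z of amber_bottle in the frame of side_tray between -0.002 and 0.01 m and x of jar in the frame of side_tray between -0.13 and 0.13 m and y of jar in the frame of side_tray between -0.042 and 0.042 m and z of jar in the frame of side_tray between -0.002 and 0.01 m), for 0.2 s.
2. the cell is seated fully in the meter's well (horizontal distance between cell and well below 0.008 m and z of cell in the frame of well below -0.036 m and angle between cell's own z axis and vertical below 0.15 rad), for 0.2 s.
3. the light cap stands flat on the meter over the well (all of step 2 and horizontal distance between light_cap and well below 0.009 m and z of light_cap in the frame of well between -0.004 and 0.004 m and angle between light_cap's own z axis and vertical below 0.06 rad), for 0.2 s.
At the end, for the whole second after the job is handed in: Cell in the well: within 4 mm of its floor, 8 mm of its axis, upright. Light cap flat on the meter (4 mm, 0.06 rad) within 9 mm of the well's axis. Each bottle upright (0.06 rad) within 15 mm of where it stood at the start. All five released and at rest (all of step 3 and distance of each of tall_bottle, amber_bottle, jar from where it was at the start of the episode below 0.015 m and angle between each of tall_bottle, amber_bottle, jar's own z axis and vertical below 0.06 rad and linear speed of each of tall_bottle, amber_bottle, jar, cell, light_cap below 0.02 m/s and contact force between each of tall_bottle, amber_bottle, jar, cell, light_cap and the fingers below 0.05 N); the robot touches nothing.
It fails at once if a bottle or the cell tipped by more than 0.6 rad (angle between any of tall_bottle, amber_bottle, jar, cell's own z axis and vertical above 0.6 rad).
It fails at once if a bottle, the cell or the light cap dropped (falls unheld faster than 0.6 m/s, from about 20 mm) ((linear speed of tall_bottle above 0.6 m/s and contact force between tall_bottle and the fingers below 0.02 N) or (linear speed of amber_bottle above 0.6 m/s and contact force between amber_bottle and the fingers below 0.02 N) or (linear speed of jar above 0.6 m/s and contact force between jar and the fingers below 0.02 N) or (linear speed of cell above 0.6 m/s and contact force between cell and the fingers below 0.02 N) or (linear speed of light_cap above 0.6 m/s and contact force between light_cap and the fingers below 0.02 N)).
It fails at once if measuring cylinder or beaker shifted by more than 30 mm or knocked over (distance of any of cylinder, beaker from where it was at the start of the episode above 0.03 m or angle between any of cylinder, beaker's own z axis and vertical above 0.5 rad).
It also fails if it takes over 147 s, if anything falls off the work surface, if the arm or the gripper's body presses on something with over 40 N, if the wrist force passes 120 N, or if a joint passes its speed limit or range.

## Working session

There is one attempt and no reset: what is moved stays moved. The work goes in short steps, Python scripts to look and compute and a tool call to move; the robot and the scene stay as the last step left them, time stands still between calls to the robot, and variables do not carry over. Pictures are saved under pics/ and viewed, at most 14 in all, crops included, and the job is handed in when it is done.

Besides the shell and the picture viewer there is one more tool, called after "Call:" as name(argument=value, ...) on one line, values as JSON. drive_tool: Moves the arm, as the interface text tells. Its arguments: {"type":"object","properties":{"plan":{"type":"array"}},"required":["plan"]}

```bash
ls; mkdir -p pics
python3 - <<'E'
from bench import *
import cv2,numpy as np
for n in("scene","top"):
    p,d=get_image(n);cv2.imwrite(f"pics/{n}0.png",p[:,:,::-1]);np.savez(f"{n}0.npz",p=p,d=d)
    m=camera_model(n);print(n,{k:np.round(v,3).tolist() for k,v in m.items()})
s=read_state();print(s)
print(camera_model("wrist"))
E
```

```text
pics
scene {'fx': 444.406, 'fy': 444.406, 'cx': 314.325, 'cy': 237.012, 'R': [[0.797, 0.605, -0.008], [0.387, -0.52, -0.762], [-0.465, 0.603, -0.648]], 't': [-499.708, -178.342, 1256.202]}
top {'fx': 551.173, 'fy': 551.173, 'cx': 318.4, 'cy': 243.258, 'R': [[-0.029, -1.0, 0.006], [-0.989, 0.028, -0.142], [0.142, -0.011, -0.99]], 't': [39.401, 629.212, 1210.687]}
{'clock': 0.1, 'joints': array([ 1.60160346e+00,  3.85519470e-01,  6.76353526e-03, -4.42353469e-04,
       -1.19402919e+00, -2.58603421e-01]), 'joint_vel': array([-0.0004106 , -0.0034787 ,  0.00247701,  0.00236917,  0.00171476,
        0.00038126]), 'joint_efforts': array([-8.02963514e-04, -3.93320060e+01,  1.88930190e+01,  4.19797540e+00,
       -2.56967236e-03,  6.50203432e-06]), 'position': array([141.00606566, 608.34414876, 230.30627325]), 'ee_rot': array([ 9.93510828e-01, -1.13733033e-01, -6.00405334e-05,  1.01364990e-03]), 'contact_force': array([-0.08314133, -0.07094913, -0.06940777]), 'wrist_torque': array([ 0.02495208,  0.02024294, -0.01205416]), 'grasp_force': 0.0, 'gripper_width': 85.5043639849574}
{'fx': 341.25092523070435, 'fy': 341.25092523070435, 'cx': 316.53798240465136, 'cy': 245.57584754002875, 'mount': array([[ 9.14152753e-04, -9.57277915e-01, -2.89168045e-01,
         7.33165546e+01],
       [ 9.99999155e-01,  1.14244539e-03, -6.20697087e-04,
        -1.48107202e-01],
       [ 9.24538314e-04, -2.89167233e-01,  9.57278150e-01,
        -1.43033173e+02],
       [ 0.00000000e+00,  0.00000000e+00,  0.00000000e+00,
         1.00000000e+00]])}
```

View pics/scene0.png

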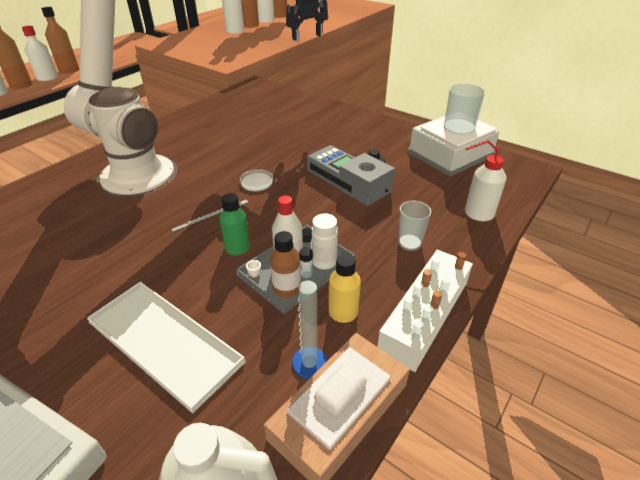

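View pics/top0.png

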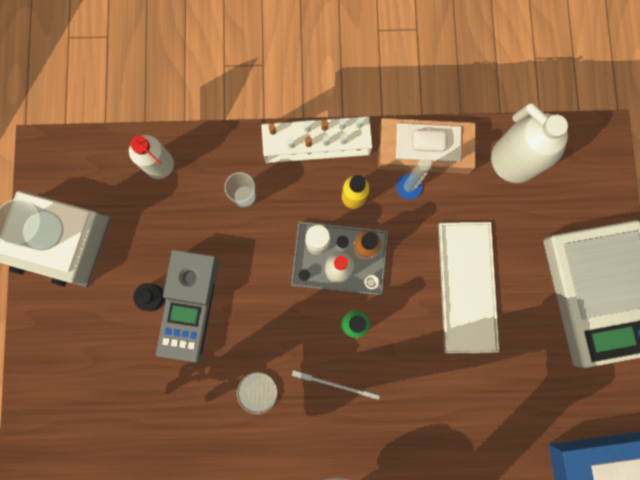

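The scene view shows the grey tray with the red-capped white bottle (285,205), the amber bottle (284,242), the jar (325,225) and the cell's black cap (306,255). Look-alikes are green (234,225), yellow (345,290) and a white wash bottle (487,190). In the top view: red cap (341,263), amber cap (368,242), jar lid (317,237), cell (342,241), stopper (304,275), crucible (372,283), well (187,277), light cap (147,296) and side tray (468,287).

```bash
cat > h.py <<'E'
import numpy as np,cv2
from bench import *
def ray(n,uv,z):
    m=camera_model(n);R=np.array(m["R"]);t=np.array(m["t"])
    d=R.T@np.array([(uv[0]-m["cx"])/m["fx"],(uv[1]-m["cy"])/m["fy"],1]);c=-R.T@t
    return (c+d*(z-c[2])/d[2])[:2]
def proj(n,X):
    m=camera_model(n);c=np.array(m["R"])@X+np.array(m["t"])
    return np.array([m["fx"]*c[0]/c[2]+m["cx"],m["fy"]*c[1]/c[2]+m["cy"]])
E
python3 - <<'E'
from h import *
p=np.load("top0.npz")["p"][:,:,::-1]
a=cv2.resize(p[215:300,285:395],None,fx=5,fy=5,interpolation=cv2.INTER_CUBIC)
b=cv2.resize(p[240:365,130:220],None,fx=4,fy=4,interpolation=cv2.INTER_CUBIC)[:425]
s=np.load("scene0.npz")["p"][:,:,::-1]
cv2.imwrite("pics/c1.png",cv2.resize(np.hstack([a,b[:,:240]]),None,fx=1,fy=1))
c=cv2.resize(s[190:310,230:365],None,fx=4.8,fy=4.8,interpolation=cv2.INTER_CUBIC)
cv2.imwrite("pics/c2.png",c)
d=np.load("top0.npz")["d"]
for n,u,v in[("tall",341,263),("amb",368,242),("jar",317,237),("cell",342,241),("well rim",200,262),("lcap",147,294)]:
    m=camera_model("top");z=d[v,u];P=np.array(m["R"]).T@(z*np.array([(u-m["cx"])/m["fx"],(v-m["cy"])/m["fy"],1])-np.array(m["t"]));print(n,P.round(1))
E
```

```text
tall [570.1 -22.1 170.7]
amb [615.8 -81.8 142.5]
jar [633.2  24.8 118.5]
cell [630.  -31.1  70.7]
well rim [591.7 285.1  71.8]
lcap [525.2 405.6  56.7]
```

View pics/c1.png

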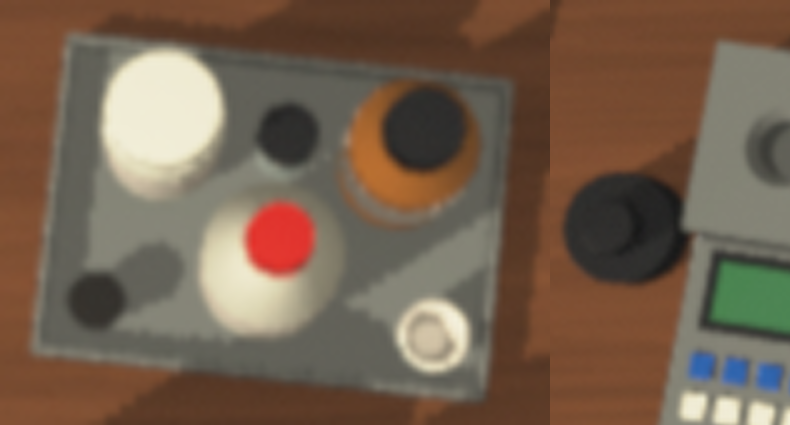

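View pics/c2.png

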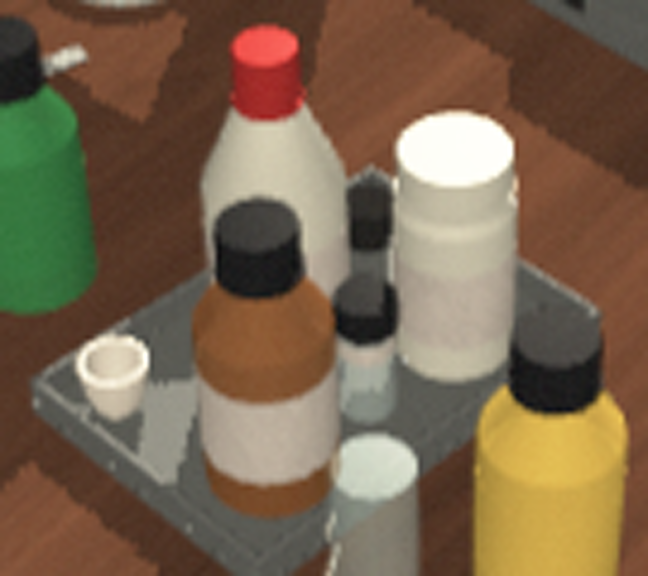

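The crops confirm the targets. In the tray: red-capped white bottle (crop 280,238), black-capped brown bottle with label (426,127), white-lid jar (163,108), and between them the clear glass cell with black cap (288,131). The black thing at (95,300) is the stopper. The yellow and green bottles are look-alikes. The light cap knob is at (610,222) in the right panel, beside the meter head.

```bash
cat >> h.py <<'E'
def hmap(n,d):
    m=camera_model(n);v,u=np.mgrid[:480,:640]
    P=np.stack([(u-m["cx"])/m["fx"]*d,(v-m["cy"])/m["fy"]*d,d],-1)-np.array(m["t"])
    W=P@np.array(m["R"]);W[d==0]=np.nan
    return W
def blob(W,uv,lo,hi,top,r=14,n="top"):
    m=((W[...,2]>lo)&(W[...,2]<hi)).astype(np.uint8);k=np.zeros_like(m);cv2.circle(k,tuple(uv),r,1,-1)
    v,u=np.nonzero(m&k);(c,rad)=cv2.minEnclosingCircle(np.stack([u,v],1).astype(np.float32))
    cen=np.array([u.mean(),v.mean()]);return cen,rad,ray(n,cen,top),W[v,u].mean(0)
E
python3 - <<'E'
from h import *
np.set_printoptions(precision=1,suppress=True)
z=np.load("top0.npz");W=hmap("top",z["d"]);hsv=cv2.cvtColor(z["p"],cv2.COLOR_RGB2HSV)
for n,uv,lo,hi,t in[("tall",(341,262),163,180,169),("amb",(369,240),136,152,142),("jar",(317,236),110,126,116),("cell",(342,241),64,78,70),("lcap",(147,294),50,65,58),("lskirt",(149,296),28,65,36),("green",(355,323),110,160,142),("yellow",(357,188),110,160,142),("cyl",(415,180),5,240,195),("cruc",(372,283),15,40,28)]:
    print(n,*blob(W,uv,lo,hi,t))
# side tray rim corners, bottle tray corners, meter head
def rect(m,zz,nm):
    c=max(cv2.findContours(m.astype(np.uint8),0,2)[0],key=cv2.contourArea)
    xy=np.array([ray("top",p,zz) for p in cv2.boxPoints(cv2.minAreaRect(c))])
    w=np.array([ray("top",p,zz) for p in c[:,0]],np.float32);print(nm,cv2.minAreaRect(w))
H,S,V=cv2.split(hsv);k=np.zeros(H.shape,bool);k[210:365,430:505]=1
rect((S<70)&(V>120)&k,16,"side")
k[:]=0;k[215:300,285:395]=1;rect((S<70)&k,20,"btray")
k[:]=0;k[245:320,155:225]=1;m=k&(W[...,2]>65)&(W[...,2]<85);rect(m,75,"head")
k[:]=0;k[267:287,177:198]=1
u=cv2.HoughCircles(cv2.resize(z["p"][255:300,160:220].mean(2).astype(np.uint8),None,fx=6,fy=6,interpolation=2),cv2.HOUGH_GRADIENT,1,100,param1=80,param2=15,minRadius=35,maxRadius=75);print(u)
if u is not None: print(ray("top",[u[0,0,0]/6+160-.4,u[0,0,1]/6+255-.4],75))
E
```

```text
tall [340.9 262. ] 6.708303928375244 [572.4 -22.1] [572.3 -22.1 169.2]
amb [369.8 240. ] 8.039383888244629 [619.9 -85.7] [619.9 -85.7 142.1]
jar [317.3 236.4] 11.515846252441406 [634.9  24.1] [634.8  24.1 116.4]
cell [342.9 241.6] 9.406392097473145 [628.6 -33.2] [628.6 -33.2  70.4]
lcap [144.4 296.3] 7.423681259155273 [520.3 410.9] [520.3 411.   57.4]
lskirt [148.3 296.2] 13.866501808166504 [521.3 408.8] [521. 407.  42.]
green [356.9 324.1] 8.602425575256348 [445.8 -51.9] [445.8 -52.3 136.2]
yellow [357.3 183.7] 9.013978004455566 [742.2 -64.2] [744.1 -64.9 134.5]
cyl [413.6 179.9] 14.000100135803223 [ 733.6 -174.7] [ 763.  -196.6   78.9]
cruc [373.9 284.5] 13.509356498718262 [ 533.8 -102.9] [ 534.1 -103.4   23.5]
side ((524.9868774414062, -321.9423828125), (124.54923248291016, 301.4859313964844), 89.34917449951172)
btray ((598.6298217773438, -26.659385681152344), (209.88327026367188, 151.48611450195312), 82.02784729003906)
head ((559.3651733398438, 308.63812255859375), (98.0265121459961, 104.96073150634766), 79.54319763183594)
None
```

Call:
drive_tool(plan=[[[-1, 21.5, -31.5, 2, 0.25], [-1, 21.5, -31.5, 2, 0.25], [-1, 21.5, -31.5, 2, 0.25], [-1, 21.5, -31.5, 2, 0.25], [-1, 21.5, -31.5, 2, 0.25], [-1, 21.5, -31.5, 2, 0.25], [-1, 21.5, -31.5, 2, 0.25], [-1, 21.5, -31.5, 2, 0.25], [-1, 21.5, -31.5, 2, 0.25], [-1, 21.5, -31.5, 2, 0.25], [-1, 21.5, -31.5, 2, 0.25], [-1, 21.5, -31.5, 2, 0.25], [-1, 21.5, -31.5, 2, 0.25], [-1, 21.5, -31.5, 2, 0.25], [-1, 21.5, -31.5, 2, 0.25], [-1, 21.5, -31.5, 2, 0.25], [-1, 21.5, -31.5, 2, 0.25], [-1, 21.5, -31.5, 2, 0.25], [-1, 21.5, -31.5, 2, 0.25], [-1, 21.5, -31.5, 2, 0.25]]])

```text
clock: 1.77
position: [571.6, -23.0, 271.0]
ee_rot: [0.998, -0.07, -0.0, -0.0]
contact_force: [0.5, 0.6, -0.9]
gripper_width: 85.6
grasp_force: 0.0
```

```bash
cat >> h.py <<'E'
from scipy.spatial.transform import Rotation as Ro
def wrist():
    s=read_state();p,d=get_image("wrist");T=np.eye(4);T[:3,:3]=Ro.from_quat(s["ee_rot"]).as_matrix();T[:3,3]=s["position"]
    return p,d,T@np.array(camera_model("wrist")["mount"])
def wray(C,uv,z):
    m=camera_model("wrist");d=C[:3,:3]@np.array([(uv[0]-m["cx"])/m["fx"],(uv[1]-m["cy"])/m["fy"],1])
    return (C[:3,3]+d*(z-C[2,3])/d[2])[:2]
def whmap(C,d):
    m=camera_model("wrist");v,u=np.mgrid[:480,:640]
    P=np.stack([(u-m["cx"])/m["fx"]*d,(v-m["cy"])/m["fy"]*d,d],-1)@C[:3,:3].T+C[:3,3];P[d==0]=np.nan
    return P
E
python3 - <<'E'
from h import *
np.set_printoptions(precision=1,suppress=True)
p,d,C=wrist();cv2.imwrite("pics/w1.png",p[:,:,::-1]);W=whmap(C,d);np.savez("w1.npz",p=p,d=d,C=C)
for n,x,y,t in[("tall",572,-22,169),("amb",620,-86,142),("jar",635,24,116)]:
    m=(abs(W[...,2]-t)<6)&(np.hypot(W[...,0]-x,W[...,1]-y)<35);v,u=np.nonzero(m)
    print(n,m.sum(),(u.mean(),v.mean()),wray(C,(u.mean(),v.mean()),t),W[m].mean(0))
E
```

```text
tall 1058 (np.float64(314.26181474480154), np.float64(241.29017013232513)) [574.5 -21.3] [574.5 -21.3 169.2]
amb 1512 (np.float64(386.989417989418), np.float64(162.54034391534393)) [621.8 -84.9] [621.8 -84.8 142.2]
jar 2749 (np.float64(250.9279738086577), np.float64(161.5951255001819)) [636.5  24.5] [636.4  24.5 116.4]
```

View pics/w1.png

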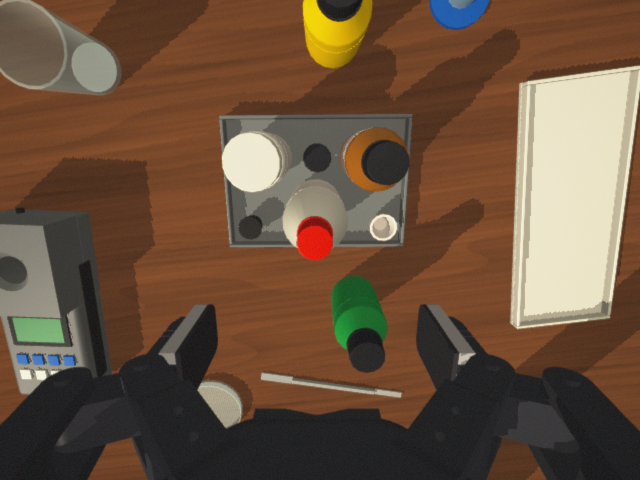

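Wrist view agrees with the top view within 2 mm: red cap (314,241), amber cap (387,163), jar lid (251,162), cell between them (317,157). Grasping the tall bottle now.

Call:
drive_tool(plan=[[[-1, 1, 0.5, -35, 0], [-1, 1, 0.5, -35, 0], [-1, 0, 0, -30, 0], [-1, 0, 0, -18, 0], [-1, 0, 0, -9, 0], [-1, 0, 0, 0, 0], [1, 0, 0, 0, 0], [1, 0, 0, 0, 0], [1, 0, 0, 0, 0], [1, 0, 0, 0, 0], [1, 0, 0, 0, 0], [1, 0, 0, 0, 0], [1, 0, 0, 0, 0], [1, 0, 0, 0, 0], [1, 0, 0, 0, 0], [1, 0, 0, 0, 0]]])

```text
clock: 3.15
position: [573.9, -20.3, 145.7]
ee_rot: [0.998, -0.07, 0.001, 0.0]
contact_force: [-0.4, -2.3, 6.4]
gripper_width: 26.2
grasp_force: 59.3
```

Call:
drive_tool(plan=[[[1, 0, 0, 4, 0], [1, 0, 0, 12, 0], [1, 0, 0, 25, 0], [1, 0, 0, 35, 0], [1, 0, 0, 35, 0], [1, 0, 0, 25, 0], [1, 0, 0, 8, 0], [1, -6, -14, 0, 0], [1, -12, -28, 0, 0], [1, -15, -33, 0, 0], [1, -15, -33, 0, 0], [1, -15, -33, 0, 0], [1, -15, -33, 0, 0], [1, -15, -33, 0, 0], [1, -15, -33, 0, 0], [1, -14, -32, 0, 0], [1, -9, -20, 0, 0], [1, -3, -10, 0, 0], [1, 0, 0, 0, 0]]])

```text
clock: 4.73
position: [437.0, -323.4, 285.5]
ee_rot: [0.997, -0.072, -0.002, -0.001]
contact_force: [0.2, -0.5, -3.4]
gripper_width: 25.8
grasp_force: 59.5
```

Call:
drive_tool(plan=[[[1, 0, 0, -10, 0], [1, 0, 0, -30, 0], [1, 0, 0, -30, 0], [1, 0, 0, -30, 0], [1, 0, 0, -18, 0], [1, 0, 0, -8, 0], [1, 0, 0, -5, 0], [1, 0, 0, 0, 0]]])

```text
clock: 5.4
position: [439.2, -321.4, 156.4]
ee_rot: [0.998, -0.07, -0.001, -0.0]
contact_force: [-0.7, -0.3, -2.5]
gripper_width: 26.1
grasp_force: 59.4
```

Call:
drive_tool(plan=[[[1, 0, 0, -4, 0], [1, 0, 0, -3, 0], [1, 0, 0, -2, 0], [1, 0, 0, 0, 0], [1, 0, 0, 0, 0]]])

```text
clock: 5.82
position: [439.2, -322.3, 148.7]
ee_rot: [0.998, -0.07, 0.0, 0.0]
contact_force: [0.6, 0.3, -3.2]
gripper_width: 25.9
grasp_force: 59.5
```

Call:
drive_tool(plan=[[[1, 0, 0, -1, 0], [1, 0, 0, -1, 0], [1, 0, 0, -0.5, 0], [1, 0, 0, 0, 0], [1, 0, 0, 0, 0]]])

```text
clock: 6.23
position: [439.1, -322.2, 145.8]
ee_rot: [0.998, -0.07, -0.0, 0.0]
contact_force: [-0.0, -1.1, -3.2]
gripper_width: 26.2
grasp_force: 59.6
```

Call:
drive_tool(plan=[[[1, 0, 0, -0.7, 0], [1, 0, 0, -0.7, 0], [1, 0, 0, 0, 0], [1, 0, 0, 0, 0]]])

```text
clock: 6.57
position: [439.6, -322.6, 145.7]
ee_rot: [0.998, -0.07, 0.001, 0.001]
contact_force: [-0.6, 0.3, 4.9]
gripper_width: 26.1
grasp_force: 60.4
```

Call:
drive_tool(plan=[[[-1, 0, 0, 0, 0], [-1, 0, 0, 0, 0], [-1, 0, 0, 0, 0], [-1, 0, 0, 0, 0], [-1, 0, 0, 0, 0], [-1, 0, 0, 0, 0], [-1, 0, 0, 10, 0], [-1, 0, 0, 30, 0], [-1, 0, 0, 30, 0], [-1, 0, 0, 10, 0], [-1, 22, 29, 0, 0], [-1, 22, 29, 0, 0], [-1, 22, 29, 0, 0], [-1, 22, 29, 0, 0], [-1, 22, 29, 0, 0], [-1, 22, 29, 0, 0], [-1, 22, 29, 0, 0], [-1, 22, 29, 0, 0], [-1, 6, 5, 0, 0], [-1, 0, 0, 0, 0]]])

```text
clock: 8.23
position: [622.5, -83.1, 224.1]
ee_rot: [0.998, -0.069, -0.0, 0.0]
contact_force: [-0.6, -0.8, 0.0]
gripper_width: 85.7
grasp_force: 0.0
```

Call:
drive_tool(plan=[[[-1, 0, 0, -30, 0], [-1, 0, 0, -30, 0], [-1, 0, 0, -25, 0], [-1, 0, 0, -12, 0], [-1, 0, 0, -7, 0], [-1, 0, 0, 0, 0], [-1, 0, 0, 0, 0]]])

```text
clock: 8.82
position: [621.2, -86.0, 121.3]
ee_rot: [0.998, -0.071, 0.001, 0.0]
contact_force: [-0.0, -0.1, 0.5]
gripper_width: 85.2
grasp_force: 0.0
```

Call:
drive_tool(plan=[[[1, 0, 0, 0, 0], [1, 0, 0, 0, 0], [1, 0, 0, 0, 0], [1, 0, 0, 0, 0], [1, 0, 0, 0, 0], [1, 0, 0, 0, 0], [1, 0, 0, 0, 0], [1, 0, 0, 0, 0], [1, 0, 0, 0, 0]]])

```text
clock: 9.57
position: [621.7, -85.3, 121.4]
ee_rot: [0.998, -0.07, 0.001, 0.0]
contact_force: [-1.4, -1.3, 6.2]
gripper_width: 32.0
grasp_force: 60.0
```

Call:
drive_tool(plan=[[[1, 0, 0, 4, 0], [1, 0, 0, 12, 0], [1, 0, 0, 24, 0], [1, 0, 0, 20, 0], [1, -8, -18, 0, 0], [1, -12, -30, 0, 0], [1, -12, -30, 0, 0], [1, -12, -30, 0, 0], [1, -12, -30, 0, 0], [1, -12, -30, 0, 0], [1, -12, -30, 0, 0], [1, -11, -25, 0, 0], [1, -6, -14, 0, 0], [1, 0, 0, 0, 0], [1, 0, 0, -20, 0], [1, 0, 0, -20, 0], [1, 0, 0, -10, 0], [1, 0, 0, -4, 0], [1, 0, 0, -2, 0], [1, 0, 0, 0, 0]]])

```text
clock: 11.23
position: [524.5, -321.9, 124.2]
ee_rot: [0.998, -0.07, -0.0, 0.0]
contact_force: [0.3, 0.2, -4.3]
gripper_width: 31.9
grasp_force: 60.5
```

Call:
drive_tool(plan=[[[1, 0, 0, -1, 0], [1, 0, 0, -1, 0], [1, 0, 0, -1, 0], [1, 0, 0, 0, 0], [1, 0, 0, 0, 0]]])

```text
clock: 11.65
position: [524.2, -322.2, 121.7]
ee_rot: [0.998, -0.07, 0.0, 0.0]
contact_force: [-0.5, 0.8, -4.3]
gripper_width: 32.0
grasp_force: 60.5
```

Call:
drive_tool(plan=[[[1, 0, 0, -0.7, 0], [1, 0, 0, -0.7, 0], [1, 0, 0, 0, 0], [1, 0, 0, 0, 0]]])

```text
clock: 11.98
position: [524.7, -322.5, 121.5]
ee_rot: [0.998, -0.07, 0.001, 0.001]
contact_force: [-1.6, 0.9, 4.3]
gripper_width: 32.1
grasp_force: 61.4
```

Call:
drive_tool(plan=[[[-1, 0, 0, 0, 0], [-1, 0, 0, 0, 0], [-1, 0, 0, 0, 0], [-1, 0, 0, 0, 0], [-1, 0, 0, 0, 0], [-1, 0, 0, 0, 0], [-1, 0, 0, 10, 0], [-1, 0, 0, 30, 0], [-1, 0, 0, 30, 0], [-1, 12, 37, 0, 0], [-1, 12, 37, 0, 0], [-1, 12, 37, 0, 0], [-1, 12, 37, 0, 0], [-1, 12, 37, 0, 0], [-1, 12, 37, 0, 0], [-1, 12, 37, 0, 0], [-1, 12, 37, 0, 0], [-1, 12, 37, 0, 0], [-1, 3, 13.5, 0, 0], [-1, 0, 0, 0, 0]]])

```text
clock: 13.65
position: [636.0, 27.8, 190.4]
ee_rot: [0.998, -0.068, 0.001, -0.0]
contact_force: [-0.8, 0.2, -0.4]
gripper_width: 85.5
grasp_force: 0.0
```

Call:
drive_tool(plan=[[[-1, 0, 0, -30, 0], [-1, 0, 0, -30, 0], [-1, 0, 0, -22, 0], [-1, 0, 0, -10, 0], [-1, 0, 0, -4, 0], [-1, 0, 0, 0, 0], [-1, 0, 0, 0, 0]]])

```text
clock: 14.23
position: [636.2, 24.0, 95.6]
ee_rot: [0.998, -0.07, 0.001, -0.0]
contact_force: [-0.2, -0.1, 0.3]
gripper_width: 85.8
grasp_force: 0.0
```

Call:
drive_tool(plan=[[[1, 0, 0, 0, 0], [1, 0, 0, 0, 0], [1, 0, 0, 0, 0], [1, 0, 0, 0, 0], [1, 0, 0, 0, 0], [1, 0, 0, 0, 0], [1, 0, 0, 0, 0]]])

```text
clock: 14.82
position: [636.4, 24.5, 95.6]
ee_rot: [0.998, -0.07, 0.002, -0.0]
contact_force: [0.5, 0.4, 6.1]
gripper_width: 47.6
grasp_force: 62.6
```

Call:
drive_tool(plan=[[[1, 0, 0, 4, 0], [1, 0, 0, 12, 0], [1, 0, 0, 30, 0], [1, 0, 0, 34, 0], [1, -1, -20, 0, 0], [1, -3, -35, 0, 0], [1, -3, -35, 0, 0], [1, -3, -35, 0, 0], [1, -3, -35, 0, 0], [1, -3, -35, 0, 0], [1, -3, -35, 0, 0], [1, -3, -35, 0, 0], [1, -3, -35, 0, 0], [1, -1, -30, 0, 0], [1, 0, -15, 0, 0], [1, 0, 0, 0, 0], [1, 0, 0, -30, 0], [1, 0, 0, -28, 0], [1, 0, 0, -15, 0], [1, 0, 0, 0, 0]]])

```text
clock: 16.48
position: [606.6, -318.6, 96.6]
ee_rot: [0.998, -0.07, -0.004, -0.001]
contact_force: [-1.3, -0.4, -2.8]
gripper_width: 48.3
grasp_force: 65.6
```

Call:
drive_tool(plan=[[[1, 0, 0, -3, 0], [1, 0, 0, -1, 0], [1, 0, 0, -1, 0], [1, 0, 0, 0, 0], [1, 0, 0, 0, 0]]])

```text
clock: 16.9
position: [609.5, -320.6, 96.8]
ee_rot: [0.998, -0.07, 0.001, 0.0]
contact_force: [-0.5, 0.5, -1.9]
gripper_width: 48.1
grasp_force: 65.6
```

Call:
drive_tool(plan=[[[1, 0, 0, -1, 0], [1, 0, 0, -0.7, 0], [1, 0, 0, -0.7, 0], [1, 0, 0, 0, 0], [1, 0, 0, 0, 0]]])

```text
clock: 17.32
position: [609.5, -320.7, 94.5]
ee_rot: [0.998, -0.07, 0.001, 0.0]
contact_force: [-0.2, 1.0, 1.4]
gripper_width: 47.9
grasp_force: 66.0
```

Call:
drive_tool(plan=[[[-1, 0, 0, 0, 0], [-1, 0, 0, 0, 0], [-1, 0, 0, 0, 0], [-1, 0, 0, 0, 0], [-1, 0, 0, 0, 0], [-1, 0, 0, 10, 0], [-1, 0, 0, 35, 0], [-1, 0, 0, 35, 0], [-1, 0, 0, 10, 0], [-1, 2.5, 36, 0, 0], [-1, 2.5, 36, 0, 0], [-1, 2.5, 36, 0, 0], [-1, 2.5, 36, 0, 0], [-1, 2.5, 36, 0, 0], [-1, 2.5, 36, 0, 0], [-1, 2.5, 36, 0, 0], [-1, 2, 36, 0, 0], [-1, 0, 0, 0, 0], [-1, 0, 0, 0, 0]]])

```text
clock: 18.9
position: [629.0, -30.7, 184.6]
ee_rot: [0.998, -0.068, 0.001, -0.0]
contact_force: [-0.4, -1.6, 0.0]
gripper_width: 85.8
grasp_force: 0.0
```

Run:
```python
from h import *
np.set_printoptions(precision=1,suppress=True)
p,d,C=wrist();cv2.imwrite("pics/w2.png",p[:,:,::-1]);W=whmap(C,d)
m=(abs(W[...,2]-70)<6)&(np.hypot(W[...,0]-628,W[...,1]+31)<30);v,u=np.nonzero(m)
print(m.sum(),(u.mean(),v.mean()),wray(C,(u.mean(),v.mean()),70),W[m].mean(0))
p,d=get_image("top");W=hmap("top",d);cv2.imwrite("pics/top1.png",p[:,:,::-1])
for n,x,y,t in[("tall",439,-322,169),("amb",525,-322,142),("jar",610,-321,116)]:
    m=(abs(W[...,2]-t)<6)&(np.hypot(W[...,0]-x,W[...,1]-y)<35);v,u=np.nonzero(m);print(n,m.sum(),ray("top",(u.mean(),v.mean()),t),W[m].mean(0))
```

```text
968 (np.float64(317.22314049586777), np.float64(237.57334710743802)) [631.2 -31.1] [631.2 -31.1  70.2]
tall 151 [ 438.4 -323. ] [ 438.4 -323.   169. ]
amb 214 [ 523.6 -322.4] [ 523.6 -322.4  142.1]
jar 425 [ 608.5 -319.6] [ 608.5 -319.6  116.1]
```

View pics/w2.png

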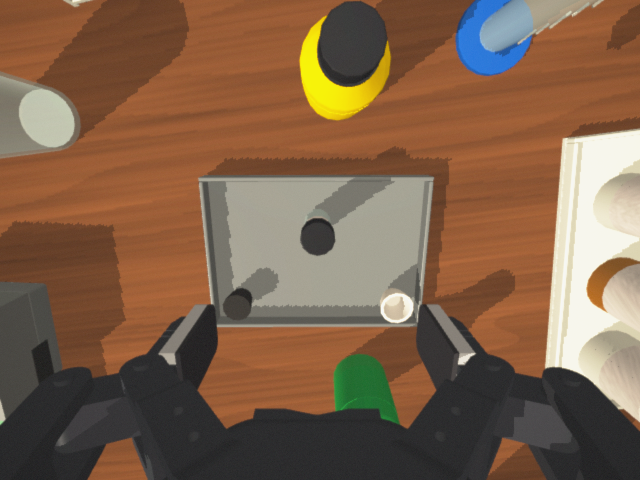

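The wrist view shows the cell standing alone at (317,237) in the emptied tray, with the three bottles upright in the side tray at right. Next I grasp the cell.

Call:
drive_tool(plan=[[[-1, 1, -0.5, -30, 0], [-1, 0, 0, -30, 0], [-1, 0, 0, -30, 0], [-1, 0, 0, -25, 0], [-1, 0, 0, -13, 0], [-1, 0, 0, -5, 0], [-1, 0, 0, 0, 0], [-1, 0, 0, 0, 0], [1, 0, 0, 0, 0], [1, 0, 0, 0, 0], [1, 0, 0, 0, 0], [1, 0, 0, 0, 0], [1, 0, 0, 0, 0], [1, 0, 0, 0, 0], [1, 0, 0, 0, 0], [1, 0, 0, 0, 0], [1, 0, 0, 0, 0], [1, 0, 0, 0, 0]]])

```text
clock: 20.5
position: [630.3, -33.0, 51.4]
ee_rot: [0.998, -0.07, 0.001, -0.0]
contact_force: [0.1, 0.1, 4.6]
gripper_width: 25.8
grasp_force: 59.1
```

Call:
drive_tool(plan=[[[1, 0, 0, 4, 0], [1, 0, 0, 12, 0], [1, 0, 0, 30, 0], [1, 0, 0, 35, 0], [1, 0, 0, 30, 0], [1, 0, 0, 9, 0], [1, -6, 15, 0, 0], [1, -12, 35, 0, 0], [1, -12, 35, 0, 0], [1, -12, 35, 0, 0], [1, -12, 35, 0, 0], [1, -12, 35, 0, 0], [1, -12, 35, 0, 0], [1, -12, 35, 0, 0], [1, -12, 28, 0, 0], [1, -8, 15, 0, 0], [1, 0, 0, 0, 0], [1, 0, 0, 0, 0], [1, 0, 0, 0, 0]]])

```text
clock: 22.08
position: [519.5, 269.2, 170.4]
ee_rot: [0.998, -0.07, -0.0, 0.0]
contact_force: [-0.4, -1.5, -0.8]
gripper_width: 25.9
grasp_force: 59.1
```

Run:
```python
from h import *
np.set_printoptions(precision=1,suppress=True)
print(read_state()["position"])
p,d,C=wrist();W=whmap(C,d);np.savez("w3.npz",p=p,d=d,C=C)
cv2.imwrite("pics/w3.png",p[:,:,::-1])
dist=np.hypot(W[...,0]-559,W[...,1]-309)
m=((W[...,2]<70)&(dist<26)).astype(np.uint8)   # well opening below the top
c=max(cv2.findContours(m,0,2)[0],key=cv2.contourArea);print(cv2.contourArea(c))
w=np.array([wray(C,q,75) for q in c[:,0].astype(float)],np.float32);print("well",cv2.minEnclosingCircle(w),cv2.fitEllipse(w))
for n,t,x,y in(("knob",58,520,410),("skirt",36,520,410)):
    m=(abs(W[...,2]-t)<4)&(np.hypot(W[...,0]-x,W[...,1]-y)<40);v,u=np.nonzero(m)
    if len(u): print(n,m.sum(),(u.mean(),v.mean()),wray(C,(u.mean(),v.mean()),t))
```

```text
[519.5 269.2 170.4]
1589.0
well ((560.81201171875, 310.4836730957031), 17.071243286132812) ((560.83349609375, 310.20587158203125), (31.712202072143555, 32.19184494018555), 122.98396301269531)
knob 1136 (np.float64(138.19102112676057), np.float64(261.8142605633803)) [522. 412.]
skirt 2673 (np.float64(154.4320987654321), np.float64(249.119341563786)) [525.2 408.2]
```

View pics/w3.png

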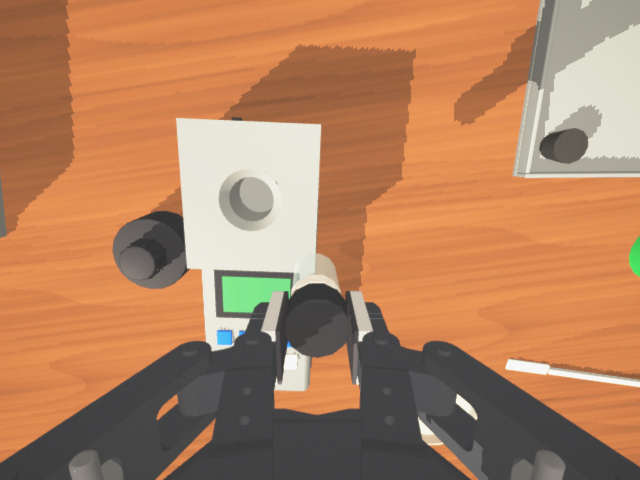

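The wrist view shows the well mouth at (250,199), the light cap knob at (138,262) and the held cell's black cap at (318,321). I'll refine the well-to-cell offset within this one picture.

Run:
```python
from h import *
np.set_printoptions(precision=1,suppress=True)
z=np.load("w3.npz");p,d,C=z["p"],z["d"],z["C"];W=whmap(C,d)
dist=np.hypot(W[...,0]-560,W[...,1]-310)
ring=(dist>28)&(dist<36);print("top z",np.nanmedian(W[ring][:,2]))
for th,pl in((74,74.5),(72,72),(69,69)):
    m=((W[...,2]<th)&(dist<30)).astype(np.uint8);c=max(cv2.findContours(m,0,2)[0],key=cv2.contourArea)
    w=np.array([wray(C,q,pl) for q in c[:,0].astype(float)],np.float32);print(th,cv2.fitEllipse(w))
g=cv2.cvtColor(p,cv2.COLOR_RGB2GRAY);m=((g>215)).astype(np.uint8)
print(g[199,200:300:4])
# cell cap top
m=(W[...,2]>180)&(W[...,2]<196)&(np.hypot(W[...,0]-519.5,W[...,1]-269)<13.0);v,u=np.nonzero(m);print(m.sum(),u.min(),u.max(),v.min(),v.max(),W[m].mean(0),wray(C,(u.mean(),v.mean()),np.median(W[m][:,2])))
```

```text
top z 240.5269770132743
74 ((560.2428588867188, 311.2090759277344), (40.27625274658203, 40.952354431152344), 85.16915130615234)
72 ((560.3211059570312, 311.2196350097656), (36.34288024902344, 37.02016830444336), 151.9052276611328)
69 ((560.1976318359375, 311.1128234863281), (31.1812801361084, 31.534299850463867), 143.92942810058594)
[231 230 232 230 231 155 158 156 117 118 122 175 177 178 177 176 177 177
 180 235 235 231 231 230 231]
2791 286 349 294 356 [520.  268.9 189.5] [520.1 268.8]
```

Call:
drive_tool(plan=[[[1, 10, 10, 0, 0], [1, 20, 21, 0, 0], [1, 10, 11, 0, 0], [1, 0, 0, 0, 0], [1, 0, 0, -15, 0], [1, 0, 0, -15, 0], [1, 0, 0, -8, 0], [1, 0, 0, -4, 0], [1, 0, 0, -4, 0], [1, 0, 0, -4, 0], [1, 0, 0, -4, 0], [1, 0, 0, 0, 0], [1, 0, 0, 0, 0]]])

```text
clock: 23.22
position: [559.7, 311.9, 116.8]
ee_rot: [0.998, -0.07, 0.0, -0.0]
contact_force: [-0.4, 0.5, 0.4]
gripper_width: 25.8
grasp_force: 59.1
```

Cell bottom is about 5 mm into the mouth with no contact, so I continue down.

Call:
drive_tool(plan=[[[1, 0, 0, -3, 0], [1, 0, 0, -3, 0], [1, 0, 0, -4, 0], [1, 0, 0, -5, 0], [1, 0, 0, -5, 0], [1, 0, 0, -5, 0], [1, 0, 0, -3, 0], [1, 0, 0, -2, 0], [1, 0, 0, 0, 0], [1, 0, 0, 0, 0]]])

```text
clock: 24.05
position: [559.7, 311.9, 86.6]
ee_rot: [0.998, -0.07, 0.0, 0.0]
contact_force: [-0.3, 0.4, -0.1]
gripper_width: 25.9
grasp_force: 59.1
```

Call:
drive_tool(plan=[[[1, 0, 0, -2, 0], [1, 0, 0, -1, 0], [1, 0, 0, -0.7, 0], [1, 0, 0, 0, 0], [1, 0, 0, 0, 0]]])

```text
clock: 24.47
position: [559.6, 311.8, 82.9]
ee_rot: [0.998, -0.07, 0.0, -0.0]
contact_force: [1.8, 0.1, -1.3]
gripper_width: 25.9
grasp_force: 59.1
```

Call:
drive_tool(plan=[[[1, 0, 0, -0.7, 0], [1, 0, 0, -0.5, 0], [1, 0, 0, 0, 0], [1, 0, 0, 0, 0]]])

```text
clock: 24.8
position: [560.0, 312.0, 82.5]
ee_rot: [0.998, -0.07, 0.0, -0.0]
contact_force: [-0.5, -0.6, 4.5]
gripper_width: 26.0
grasp_force: 59.3
```

Call:
drive_tool(plan=[[[-1, 0, 0, 0, 0], [-1, 0, 0, 0, 0], [-1, 0, 0, 0, 0], [-1, 0, 0, 0, 0], [-1, 0, 0, 0, 0], [-1, 0, 0, 0, 0], [-1, 0, 0, 10, 0], [-1, 0, 0, 30, 0], [-1, 0, 0, 35, 0], [-1, 0, 0, 30, 0], [-1, -13, 33, 0, 0], [-1, -13, 33, 0, 0], [-1, -12, 33, 0, 0], [-1, 0, 0, 0, 0], [-1, 0, 0, 0, 0]]])

```text
clock: 26.05
position: [520.8, 412.5, 187.2]
ee_rot: [0.998, -0.069, 0.0, -0.0]
contact_force: [-0.1, -0.9, -0.3]
gripper_width: 84.9
grasp_force: 0.0
```

Run:
```python
from h import *
np.set_printoptions(precision=2,suppress=True)
s=read_state();print(s["position"],s["joints"])
p,d,C=wrist();W=whmap(C,d);cv2.imwrite("pics/w4.png",p[:,:,::-1])
for n,t,x,y in(("knob",58,520,410),("cellcap",101,560,311)):
    m=(abs(W[...,2]-t)<5)&(np.hypot(W[...,0]-x,W[...,1]-y)<25);v,u=np.nonzero(m)
    if len(u): print(n,m.sum(),(u.mean(),v.mean()),wray(C,(u.mean(),v.mean()),t),W[m][:,2].mean())
```

```text
[520.78 412.46 187.21] [ 0.91  0.48  0.05  0.   -1.14  0.52]
knob 1025 (np.float64(315.5873170731707), np.float64(233.78048780487805)) [522.26 413.47] 58.119075861096235
cellcap 1446 (np.float64(455.4253112033195), np.float64(174.63416320885202)) [560.92 314.78] 101.06742028969887
```

View pics/w4.png

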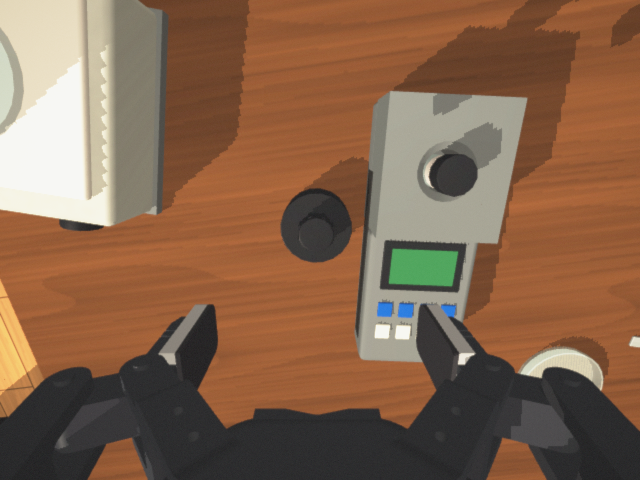

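The light cap's knob is at (316,234). The cell is seated in the well, cap top at z = 101. I turn the gripper so the fingers close parallel to the meter's side.

Call:
drive_tool(plan=[[[-1, 0, 0, 0, -7], [-1, 0, 0, 0, -7], [-1, 0, 0, 0, -7], [-1, 0, 0, 0, -7], [-1, 0, 0, 0, -7], [-1, 0, 0, 0, -7], [-1, 0, 0, 0, -7], [-1, 0, 0, 0, -7], [-1, 0, 0, 0, -7], [-1, 0, 0, 0, -7], [-1, 0, 0, 0, -7], [-1, 0, 0, 0, -7], [-1, 0, 0, 0, -7], [-1, 0, 0, -20, 0], [-1, 0, 0, -20, 0], [-1, 0, 0, -20, 0], [-1, 0, 0, -10, 0], [-1, 0, 0, 0, 0], [-1, 0, 0, 0, 0]]])

```text
clock: 27.68
position: [522.3, 410.1, 116.9]
ee_rot: [-0.649, 0.761, -0.0, -0.0]
contact_force: [-0.8, 1.7, 1.2]
gripper_width: 85.5
grasp_force: 0.0
```

Run:
```python
from h import *
np.set_printoptions(precision=2,suppress=True)
s=read_state();print(s["position"],s["ee_rot"],s["joints"])
p,d,C=wrist();W=whmap(C,d);cv2.imwrite("pics/w5.png",p[:,:,::-1])
m=(W[...,2]>56)&(W[...,2]<62)&(np.hypot(W[...,0]-521,W[...,1]-412)<25);v,u=np.nonzero(m)
print(m.sum(),(u.mean(),v.mean()),wray(C,(u.mean(),v.mean()),58),W[m][:,2].mean())
```

```text
[522.26 410.09 116.95] [-0.65  0.76 -0.   -0.  ] [ 0.91  0.54 -0.04  0.   -0.99 -1.07]
1600 (np.float64(318.551875), np.float64(267.788125)) [521.   412.65] 58.33452380755611
```

Call:
drive_tool(plan=[[[-1, 0, 1, -25, 0], [-1, 0, 0, -25, 0], [-1, 0, 0, -18, 0], [-1, 0, 0, -7, 0], [-1, 0, 0, -3, 0], [-1, 0, 0, 0, 0], [-1, 0, 0, 0, 0], [1, 0, 0, 0, 0], [1, 0, 0, 0, 0], [1, 0, 0, 0, 0], [1, 0, 0, 0, 0], [1, 0, 0, 0, 0], [1, 0, 0, 0, 0], [1, 0, 0, 0, 0], [1, 0, 0, 0, 0], [1, 0, 0, 0, 0], [1, 0, 0, 0, 0]]])

```text
clock: 29.15
position: [522.0, 412.2, 39.4]
ee_rot: [-0.649, 0.761, -0.0, 0.001]
contact_force: [-0.5, -0.3, 5.6]
gripper_width: 28.0
grasp_force: 59.5
```

Call:
drive_tool(plan=[[[1, 0, 0, 4, 0], [1, 0, 0, 12, 0], [1, 0, 0, 30, 0], [1, 0, 0, 35, 0], [1, 0, 0, 30, 0], [1, 0, 0, 9, 0], [1, 6, -15, 0, 0], [1, 11, -30, 0, 0], [1, 11, -30, 0, 0], [1, 8, -18, 0, 0], [1, 2, -7.5, 0, 0], [1, 0, 0, 0, 0], [1, 0, 0, 0, 0], [1, 0, 0, 0, 0]]])

```text
clock: 30.32
position: [559.2, 311.9, 158.2]
ee_rot: [-0.649, 0.761, 0.0, -0.0]
contact_force: [0.1, -0.3, -0.3]
gripper_width: 27.9
grasp_force: 59.3
```

Call:
drive_tool(plan=[[[1, 0.5, 0, -10, 0], [1, 0, 0, -10, 0], [1, 0, 0, -10, 0], [1, 0, 0, -6, 0], [1, 0, 0, -3, 0], [1, 0, 0, -2, 0], [1, 0, 0, 0, 0], [1, 0, 0, 0, 0]]])

```text
clock: 30.98
position: [560.3, 311.5, 117.9]
ee_rot: [-0.649, 0.761, -0.0, 0.0]
contact_force: [-0.1, 0.9, -0.7]
gripper_width: 27.5
grasp_force: 59.3
```

Call:
drive_tool(plan=[[[1, 0, 0, -1.5, 0], [1, 0, 0, -1, 0], [1, 0, 0, -0.7, 0], [1, 0, 0, -0.5, 0], [1, 0, 0, 0, 0], [1, 0, 0, 0, 0]]])

```text
clock: 31.48
position: [560.2, 311.4, 114.5]
ee_rot: [-0.649, 0.761, -0.0, 0.0]
contact_force: [-0.2, -0.7, 1.7]
gripper_width: 27.9
grasp_force: 59.6
```

Call:
drive_tool(plan=[[[1, 0, 0, -0.4, 0], [-1, 0, 0, 0, 0], [-1, 0, 0, 0, 0], [-1, 0, 0, 0, 0], [-1, 0, 0, 0, 0], [-1, 0, 0, 0, 0], [-1, 0, 0, 0, 0], [-1, 0, 0, 10, 0], [-1, 0, 0, 30, 0], [-1, 0, 0, 35, 0], [-1, 0, 0, 20, 0], [-1, 0, -20, 0, 0], [-1, 0, -20, 0, 0], [-1, 0, 0, 0, 0]]])

```text
clock: 32.65
position: [559.4, 268.0, 209.2]
ee_rot: [-0.648, 0.762, 0.0, -0.001]
contact_force: [-0.3, -1.0, -0.2]
gripper_width: 85.3
grasp_force: 0.0
```

Run:
```python
from h import *
np.set_printoptions(precision=2,suppress=True)
p,d=get_image("top");W=hmap("top",d)
k=np.hypot(W[...,0]-560,W[...,1]-311)<45
for t in(133,111):
    m=k&(abs(W[...,2]-t)<3);v,u=np.nonzero(m);print(t,m.sum(),len(u) and ray("top",(u.mean(),v.mean()),t),W[m].mean(0))
p,d,C=wrist();W=whmap(C,d);cv2.imwrite("pics/w6.png",p[:,:,::-1])
k=np.hypot(W[...,0]-560,W[...,1]-311)<45
for t in(133,111):
    m=k&(abs(W[...,2]-t)<3);v,u=np.nonzero(m);print(t,m.sum(),len(u) and wray(C,(u.mean(),v.mean()),t),W[m].mean(0))
    if t==111 and len(u):
        A=np.c_[W[m][:,:2],np.ones(len(u))];print("slope",np.linalg.lstsq(A,W[m][:,2],rcond=None)[0])
        print("skirt top box",cv2.minEnclosingCircle(W[m][:,:2].astype(np.float32)))
print(read_state()["position"])
```

```text
133 0 0 [nan nan nan]
111 44 [548.91 287.09] [548.91 287.07 111.07]
133 1268 [559.84 311.69] [559.84 311.62 133.24]
111 3197 [559.25 307.17] [559.28 307.27 111.43]
slope [  0.     0.   109.99]
skirt top box ((559.7665405273438, 312.945068359375), 32.13652038574219)
[559.77 269.8  208.3 ]<stdin>:6: RuntimeWarning: Mean of empty slice.
  ret = um.true_divide(
```

View pics/w6.png

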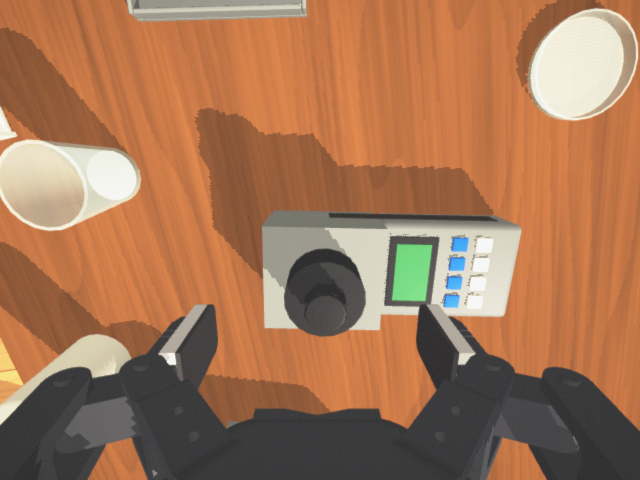

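The light cap sits flat over the well at (325,292), top at z = 111 with zero slope and about 1 mm off axis. Next the jar goes back.

Call:
drive_tool(plan=[[[-1, 2.5, -30, 0, 7], [-1, 2.5, -30, 0, 7], [-1, 2.5, -30, 0, 7], [-1, 2.5, -30, 0, 7], [-1, 2.5, -30, 0, 7], [-1, 2.5, -30, 0, 7], [-1, 2.5, -30, 0, 7], [-1, 2.5, -30, 0, 7], [-1, 2.5, -30, 0, 7], [-1, 2.5, -30, 0, 7], [-1, 2.5, -30, 0, 7], [-1, 2.5, -30, 0, 7], [-1, 2.5, -30, 0, 7], [-1, 2.5, -30, 0, 0], [-1, 2.5, -30, 0, 0], [-1, 2.5, -30, 0, 0], [-1, 2.5, -30, 0, 0], [-1, 2.5, -30, 0, 0], [-1, 2.5, -30, 0, 0], [-1, 2, -20, 0, 0]]])

```text
clock: 34.42
position: [609.2, -321.1, 207.3]
ee_rot: [0.997, -0.071, -0.001, -0.0]
contact_force: [0.6, 0.9, -0.0]
gripper_width: 85.3
grasp_force: 0.0
```

Call:
drive_tool(plan=[[[-1, 0, 0, 0, 0], [-1, 0, 0, 0, 0]]])

```text
clock: 34.58
position: [609.1, -319.6, 207.0]
ee_rot: [0.997, -0.071, -0.001, -0.0]
contact_force: [-0.7, 0.3, -0.3]
gripper_width: 85.5
grasp_force: 0.0
```

Call:
drive_tool(plan=[[[-1, 0, 0, -35, 0], [-1, 0, 0, -35, 0], [-1, 0, 0, -25, 0], [-1, 0, 0, -12, 0], [-1, 0, 0, -5, 0], [-1, 0, 0, 0, 0], [-1, 0, 0, 0, 0], [1, 0, 0, 0, 0], [1, 0, 0, 0, 0], [1, 0, 0, 0, 0], [1, 0, 0, 0, 0], [1, 0, 0, 0, 0], [1, 0, 0, 0, 0], [1, 0, 0, 0, 0], [1, 0, 0, 0, 0]]])

```text
clock: 35.83
position: [610.7, -319.3, 98.6]
ee_rot: [0.998, -0.07, 0.002, 0.001]
contact_force: [0.0, -1.5, 5.5]
gripper_width: 48.0
grasp_force: 62.3
```

Call:
drive_tool(plan=[[[1, 0, 0, 4, 0], [1, 0, 0, 12, 0], [1, 0, 0, 30, 0], [1, 0, 0, 24, 0], [1, 1, 20, 0, 0], [1, 3, 35, 0, 0], [1, 3, 35, 0, 0], [1, 3, 35, 0, 0], [1, 3, 35, 0, 0], [1, 3, 35, 0, 0], [1, 3, 35, 0, 0], [1, 3, 35, 0, 0], [1, 3, 35, 0, 0], [1, 1.5, 30, 0, 0], [1, 0, 14.5, 0, 0], [1, 0, 0, 0, 0], [1, 0, 0, -25, 0], [1, 0, 0, -25, 0], [1, 0, 0, -10, 0], [1, 0, 0, 0, 0]]])

```text
clock: 37.5
position: [633.5, 24.4, 103.2]
ee_rot: [0.997, -0.071, -0.004, 0.001]
contact_force: [-0.3, -0.2, -2.1]
gripper_width: 47.9
grasp_force: 62.7
```

Call:
drive_tool(plan=[[[1, 0, 0, -3, 0], [1, 0, 0, -2, 0], [1, 0, 0, 0, 0], [1, 0, 0, 0, 0], [1, 0, 0, 0, 0]]])

```text
clock: 37.92
position: [636.6, 25.8, 102.6]
ee_rot: [0.998, -0.07, 0.001, -0.0]
contact_force: [0.9, -0.3, -2.6]
gripper_width: 47.7
grasp_force: 62.7
```

Call:
drive_tool(plan=[[[1, 0, 0, -1.5, 0], [1, 0, 0, -1, 0], [1, 0, 0, -0.8, 0], [1, 0, 0, 0, 0], [1, 0, 0, 0, 0]]])

```text
clock: 38.33
position: [636.3, 25.8, 98.7]
ee_rot: [0.998, -0.07, 0.0, 0.0]
contact_force: [0.0, -0.5, -0.5]
gripper_width: 47.8
grasp_force: 63.0
```

Call:
drive_tool(plan=[[[1, 0, 0, -0.7, 0], [1, 0, 0, 0, 0], [-1, 0, 0, 0, 0], [-1, 0, 0, 0, 0], [-1, 0, 0, 0, 0], [-1, 0, 0, 0, 0], [-1, 0, 0, 0, 0], [-1, 0, 0, 15, 0], [-1, 0, 0, 40, 0], [-1, 0, 0, 40, 0], [-1, -12, -37, 0, 0], [-1, -12, -37, 0, 0], [-1, -12, -37, 0, 0], [-1, -12, -37, 0, 0], [-1, -12, -37, 0, 0], [-1, -12, -37, 0, 0], [-1, -12, -37, 0, 0], [-1, -12, -37, 0, 0], [-1, -12, -37, 0, 0], [-1, -4, -15, 0, 0]]])

```text
clock: 40.0
position: [522.2, -325.8, 192.5]
ee_rot: [0.997, -0.072, -0.0, 0.0]
contact_force: [0.9, 0.2, 0.0]
gripper_width: 85.6
grasp_force: 0.0
```

Call:
drive_tool(plan=[[[-1, 0, 0, 0, 0], [-1, 0, 0, 0, 0], [-1, 0, 0, -30, 0], [-1, 0, 0, -25, 0], [-1, 0, 0, -10, 0], [-1, 0, 0, -5, 0], [-1, 0, 0, 0, 0], [-1, 0, 0, 0, 0]]])

```text
clock: 40.67
position: [525.2, -322.0, 123.7]
ee_rot: [0.998, -0.069, 0.001, 0.0]
contact_force: [0.0, -0.5, 0.6]
gripper_width: 85.1
grasp_force: 0.0
```

Call:
drive_tool(plan=[[[-1, 0, 0, -2, 0], [-1, 0, 0, 0, 0], [1, 0, 0, 0, 0], [1, 0, 0, 0, 0], [1, 0, 0, 0, 0], [1, 0, 0, 0, 0], [1, 0, 0, 0, 0], [1, 0, 0, 0, 0], [1, 0, 0, 0, 0], [1, 0, 0, 0, 0], [1, 0, 0, 0, 0]]])

```text
clock: 41.58
position: [524.4, -322.5, 121.1]
ee_rot: [0.998, -0.07, 0.0, 0.0]
contact_force: [0.4, -1.8, 4.4]
gripper_width: 31.9
grasp_force: 59.7
```

Call:
drive_tool(plan=[[[1, 0, 0, 4, 0], [1, 0, 0, 12, 0], [1, 0, 0, 24, 0], [1, 0, 0, 20, 0], [1, 8, 18, 0, 0], [1, 12, 30, 0, 0], [1, 12, 30, 0, 0], [1, 12, 30, 0, 0], [1, 12, 30, 0, 0], [1, 12, 30, 0, 0], [1, 12, 30, 0, 0], [1, 11, 25, 0, 0], [1, 6, 14, 0, 0], [1, 0, 0, 0, 0], [1, 0, 0, -20, 0], [1, 0, 0, -20, 0], [1, 0, 0, -10, 0], [1, 0, 0, -4, 0], [1, 0, 0, -2, 0], [1, 0, 0, 0, 0]]])

```text
clock: 43.25
position: [621.2, -85.6, 124.6]
ee_rot: [0.998, -0.07, -0.0, 0.0]
contact_force: [0.2, -0.4, -4.5]
gripper_width: 31.8
grasp_force: 60.5
```

Call:
drive_tool(plan=[[[1, 0, 0, -1, 0], [1, 0, 0, -1, 0], [1, 0, 0, -1, 0], [1, 0, 0, -0.7, 0], [1, 0, 0, 0, 0], [1, 0, 0, 0, 0]]])

```text
clock: 43.75
position: [621.3, -85.2, 121.2]
ee_rot: [0.998, -0.07, 0.0, -0.0]
contact_force: [0.1, 0.6, -4.3]
gripper_width: 31.7
grasp_force: 60.7
```

Call:
drive_tool(plan=[[[1, 0, 0, -0.7, 0], [1, 0, 0, -0.5, 0], [1, 0, 0, 0, 0], [1, 0, 0, 0, 0]]])

```text
clock: 44.08
position: [621.8, -85.3, 121.2]
ee_rot: [0.998, -0.07, 0.001, 0.0]
contact_force: [-1.2, -0.1, 4.2]
gripper_width: 32.0
grasp_force: 61.5
```

Call:
drive_tool(plan=[[[-1, 0, 0, 0, 0], [-1, 0, 0, 0, 0], [-1, 0, 0, 0, 0], [-1, 0, 0, 0, 0], [-1, 0, 0, 0, 0], [-1, 0, 0, 15, 0], [-1, 0, 0, 40, 0], [-1, 0, 0, 35, 0], [-1, -22, -29, 0, 0], [-1, -22, -29, 0, 0], [-1, -22, -29, 0, 0], [-1, -22, -29, 0, 0], [-1, -22, -29, 0, 0], [-1, -22, -29, 0, 0], [-1, -22, -29, 0, 0], [-1, -22, -29, 0, 0], [-1, -6, -5, 0, 0], [-1, 0, 0, 0, 0], [-1, 0, 0, 0, 0]]])

```text
clock: 45.67
position: [439.1, -322.3, 209.8]
ee_rot: [0.997, -0.071, 0.0, 0.0]
contact_force: [0.1, 0.2, 0.4]
gripper_width: 85.6
grasp_force: 0.0
```

Call:
drive_tool(plan=[[[-1, 0, 0, -30, 0], [-1, 0, 0, -20, 0], [-1, 0, 0, -10, 0], [-1, 0, 0, -4, 0], [-1, 0, 0, 0, 0], [-1, 0, 0, 0, 0]]])

```text
clock: 46.17
position: [440.3, -322.1, 146.5]
ee_rot: [0.998, -0.069, 0.001, 0.0]
contact_force: [-0.3, 1.4, -0.2]
gripper_width: 85.3
grasp_force: 0.0
```

Call:
drive_tool(plan=[[[1, 0, 0, 0, 0], [1, 0, 0, 0, 0], [1, 0, 0, 0, 0], [1, 0, 0, 0, 0], [1, 0, 0, 0, 0], [1, 0, 0, 0, 0], [1, 0, 0, 0, 0], [1, 0, 0, 0, 0], [1, 0, 0, 0, 0], [1, 0, 0, 0, 0]]])

```text
clock: 47.0
position: [439.5, -322.6, 146.4]
ee_rot: [0.998, -0.07, 0.001, 0.0]
contact_force: [-0.4, -1.7, 5.6]
gripper_width: 26.1
grasp_force: 59.1
```

Call:
drive_tool(plan=[[[1, 0, 0, 4, 0], [1, 0, 0, 12, 0], [1, 0, 0, 25, 0], [1, 0, 0, 35, 0], [1, 0, 0, 35, 0], [1, 0, 0, 25, 0], [1, 0, 0, 12, 0], [1, 6, 14, 0, 0], [1, 12, 28, 0, 0], [1, 15, 33, 0, 0], [1, 15, 33, 0, 0], [1, 15, 33, 0, 0], [1, 15, 33, 0, 0], [1, 15, 33, 0, 0], [1, 15, 33, 0, 0], [1, 14, 32, 0, 0], [1, 9, 20, 0, 0], [1, 3, 9, 0, 0], [1, 0, 0, 0, 0], [1, 0, 0, 0, 0]]])

```text
clock: 48.67
position: [572.2, -20.9, 292.3]
ee_rot: [0.998, -0.07, -0.002, 0.0]
contact_force: [-0.4, -0.5, -2.8]
gripper_width: 25.9
grasp_force: 59.6
```

Call:
drive_tool(plan=[[[1, 0, 0, -10, 0], [1, 0, 0, -30, 0], [1, 0, 0, -35, 0], [1, 0, 0, -30, 0], [1, 0, 0, -20, 0], [1, 0, 0, -10, 0], [1, 0, 0, -6, 0], [1, 0, 0, -3, 0], [1, 0, 0, 0, 0], [1, 0, 0, 0, 0]]])

```text
clock: 49.5
position: [574.0, -21.3, 151.1]
ee_rot: [0.998, -0.07, 0.001, -0.0]
contact_force: [0.2, 0.1, -2.8]
gripper_width: 26.3
grasp_force: 59.6
```

Call:
drive_tool(plan=[[[1, 0, 0, -1.5, 0], [1, 0, 0, -1, 0], [1, 0, 0, -1, 0], [1, 0, 0, -0.7, 0], [1, 0, 0, -0.7, 0], [1, 0, 0, 0, 0], [1, 0, 0, 0, 0]]])

```text
clock: 50.08
position: [574.0, -21.2, 146.4]
ee_rot: [0.998, -0.07, 0.001, 0.0]
contact_force: [-1.0, -0.0, 6.4]
gripper_width: 26.3
grasp_force: 60.6
```

Contact made. I release, rise and move aside for a check.

Call:
drive_tool(plan=[[[-1, 0, 0, 0, 0], [-1, 0, 0, 0, 0], [-1, 0, 0, 0, 0], [-1, 0, 0, 0, 0], [-1, 0, 0, 0, 0], [-1, 0, 0, 0, 0], [-1, 0, 0, 10, 0], [-1, 0, 0, 30, 0], [-1, 0, 0, 40, 0], [-1, 0, 0, 40, 0], [-1, -30, 0, 10, 0], [-1, -30, 0, 0, 0], [-1, -30, 0, 0, 0], [-1, -30, 0, 0, 0], [-1, -20, 0, 0, 0], [-1, 0, 0, 0, 0], [-1, 0, 0, 0, 0]]])

```text
clock: 51.5
position: [432.8, -21.2, 276.3]
ee_rot: [0.998, -0.07, 0.001, -0.0]
contact_force: [1.0, -0.1, 0.0]
gripper_width: 85.4
grasp_force: 0.0
```

Run:
```python
from h import *
np.set_printoptions(precision=1,suppress=True)
W0=hmap("top",np.load("top0.npz")["d"]);p,d=get_image("top");W1=hmap("top",d);cv2.imwrite("pics/top2.png",p[:,:,::-1])
for n,x,y,t in[("tall",573,-22,169),("amb",620,-85,142),("jar",635,24,116),("knob",560,311,133)]:
    for W in(W0,W1):
        m=(abs(W[...,2]-t)<6)&(np.hypot(W[...,0]-x,W[...,1]-y)<33);v,u=np.nonzero(m);print(n,m.sum(),len(u) and W[m].mean(0))
print(read_state()["clock"])
```

```text
tall 141 [572.3 -22.1 169.2]
tall 142 [572.7 -22.6 169. ]
amb 198 [619.9 -85.7 142.1]
amb 200 [620.9 -86.3 142.1]
jar 406 [634.9  24.1 116.3]
jar 408 [635.2  24.3 116.1]
knob 0 0
knob 167 [559.3 311.1 132.7]
51.55
```

View pics/top2.png

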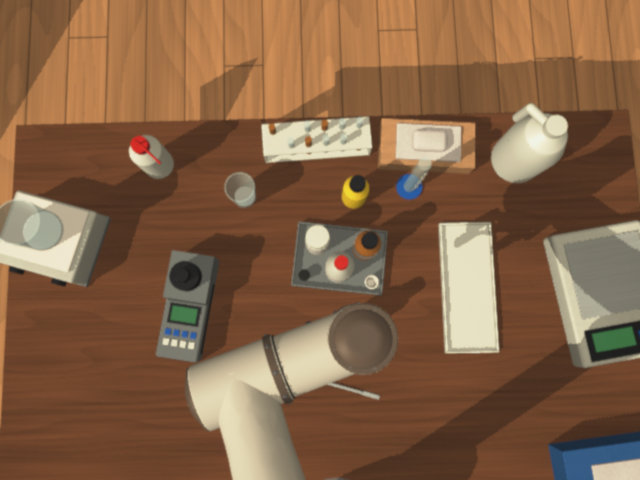

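The bottles stand at (341,263), (368,242) and (317,237), within about 1 mm of where they started. The light cap covers the well at (186,275), and the cylinder and beaker have not moved.

```bash
python3 -c "
from bench import *
print(job_done())"
```

```text
the job is handed in; nothing more can be done
None
```

The job is handed in: the cell is seated in the well, the light cap sits flat over it, and all three bottles are back within about 1 mm of their starting spots by the top camera; `job_done()` returned no verdict.

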